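# Move the ink-cap rack to the other hook

## Task

Move the hanging ink-cap rack from the hook it is on to the other, empty hook, keeping it level and never setting it down on the way. Hang it with its saddle over the other arm and slide it gently along the arm until the sprung rubber stop pad is pushed fully in; bed it there with a firm push of about 10 N, forcing nothing (20 N is too much), then let go so that it hangs there at rest, and leave everything else where it is.

Things in the scene. Friction and masses are not known exactly. Their poses are not given: they have to be found in the camera images.
- rack: Steel hanging rack, 0.26-0.42 kg. Origin: middle of the underside of its saddle's roof, which rests on the arm's top; z up. Saddle: inverted channel, 32 mm long in x, 16 mm wide inside, flared legs down to z -27. Saddle, bail and tray form a closed loop round the arm: lift it over the upturned tip and draw it off the free end. It starts 112-135 mm in front of stand_a's post, axes as stand_a's.
- rack_tab (a point): Centre of the rack's upright black grip tab, 40 mm above the rack's origin: tab 28 mm in the rack's x, 10 mm in y (pinch it across y), from 5 to 57 mm above the rack's origin. The rack's centre of mass is straight below.
- rack_tray (a point): Middle of the rack's tray underside, 150 mm below the rack's origin: steel tray 60 (x) x 150 (y) mm with a black strip of five ink caps, whose tops are 26 mm above this point. A bail of 6 mm wire joins the saddle to the tray's ends at y = +-74 mm.
- stand_a: Fixed hook stand that holds the rack at the start, left or right. Dark base 110 x 110 mm, 16 mm post, level round arm 10 mm thick, its top 235 mm above the table, running from the post along the body's -x (towards the robot, within 0.3 rad). Origin: on the post's axis at table height, z up. The arm springs down by about 1 mm per 3 N. It has a stop like stand_b's.
- stand_a_tip (a point): Top of the upturned tip at the free end of stand_a's arm: 165 mm in front of the post's axis, 17 mm above the arm's top, 10 mm thick.
- stand_b: The other, empty hook stand, where the rack must go; same build and axes as stand_a. A stop collar (26 mm round) with a sprung rubber pad in front is clamped on the arm near the post; where it was clamped is not measured: the free pad's face is somewhere from x = -40 to x = -84 mm. Pressing the rack on a stand with over 20 N counts as forcing.
- stand_b_tip (a point): Top of the upturned tip at the free end of stand_b's arm: 165 mm in front of the post's axis, 17 mm above the arm's top, 10 mm thick.
- stand_b_pad (a joint): How far the sprung pad of stand_b's stop is pushed in towards the post, m: 0 free, 0.010 fully in, where it meets a firm rubber block on the clamped collar. It gives under less than 1 N and springs back if nothing holds it; a hanging rack let go there stays, by its own friction.
- ink_tall: Bystander: round ink bottle 34 mm wide, 85 mm tall, standing loose between the stands; origin at its foot.
- ink_short: Bystander: round ink bottle 32 mm wide, 65 mm tall, loose, close to stand_b's base; origin at its foot.
- jelly: Bystander: white jar 60 mm wide, 45 mm tall, loose, close to stand_a's base; origin at its foot.
- pen: Bystander: dark tattoo pen about 110 mm long lying on a low rest, 25 mm high, loose; origin under its middle.
- cap_strip: Bystander: black strip 26 x 84 mm with three ink caps, 22 mm high, loose; origin under its middle.

How it is judged:
On the way, in this order (a step that is already met when the one before it is completed fails the run):
1. the rack is off the first hook and clear of it (horizontal distance between rack and stand_a above 0.195 m), for 0.1 s.
2. the saddle is bedded against the stop: pad fully in and the rack pressed on the stand (value of joint stand_b_pad above 0.009 m and contact force between rack and stand_b above 7 N), for 0.2 s.
At the end, for the whole second after the job is handed in: The rack hangs at rest by its saddle on stand_b's arm (roof on the arm, 229 to 239 mm up, centred within 6 mm, level within 0.12 rad) and holds the stop pad pushed in by at least 7 of its 10 mm, let go (value of joint stand_b_pad above 0.007 m and y of rack in the frame of stand_b between -0.006 and 0.006 m and z of rack in the frame of stand_b between 0.229 and 0.239 m and x of rack in the frame of stand_b between -0.105 and -0.04 m and angle between rack's own z axis and vertical below 0.12 rad and linear speed of rack below 0.03 m/s); the robot touches nothing.
It fails at once if the rack was tilted by more than 15 degrees (angle between rack's own z axis and vertical above 0.262 rad).
It fails at once if the rack was set down on or struck the table (contact force between rack and table above 0.5 N).
It fails at once if the rack was forced against the first stand (contact force between rack and stand_a above 20 N).
It fails at once if the rack was forced against the other stand or its stop (contact force between rack and stand_b above 20 N).
It fails at once if a bystander was disturbed (distance of any of ink_tall, ink_short, jelly, pen, cap_strip from where it was at the start of the episode above 0.02 m).
It also fails if it takes over 72 s, if anything falls off the work surface, if the arm or the gripper's body presses on something with over 40 N, if the wrist force passes 120 N, or if a joint passes its speed limit or range.

## Robot

A 6-joint arm with a two-finger parallel gripper is mounted at the origin on the work surface. World frame = base frame: x ahead of the robot, y to its left, z up, the work surface at z = 0. Lengths are in m, angles in rad, forces in N, time in s.
With the tool pointing down it reaches from about 0.225 to 0.875 m from the base axis. Payload 3.4 kg.
Tool frame: the origin (TCP) lies where the fingers leave the gripper's body, on its centre line; the fingertips stand 73 mm ahead of it and the grasp point (between the pads) lies 54 mm ahead of it; z points along the fingers, y is the line along which they close (so a half turn about z gives the same grasp; the last joint's range is limited). The gripper opens to 85 mm and grips with 20 to 120 N. Pads are 22 mm wide; open, the fingers measure 114 mm over their backs; the gripper's body (76 mm by 85 mm) begins 54 mm behind the grasp point. The pads swing forward as they close: fully open they stand 13 mm farther back than shut.
Start: joints at [-1.252, 0.276, 1.505, -0, 1.361, -0.121], TCP at [0.245, -0.52, 0.304] pointing down, gripper open.
Joint ranges: [-2.89, 2.89], [-0.75, 2.08], [0.22, 2.7], [-1.18, 4.32], [0.11, 2.71], [-2.7, 2.7]. Speed limits (rad/s): [2.57, 2.57, 3.14, 3.14, 3.14, 3.14].

## Interface

Orientations are given as a unit quaternion [x, y, z, w].
In Python, from cell import * gives the robot as it stands. The module is installed in compiled form; this text tells all that it offers.
- The arm moves only by the shell command python3 -m pendant 'ROWS' [OPENING] [FORCE]. ROWS is JSON, a list of rows, each an object of numbers: "tx", "ty", "tz": the shift along the tool's x, y, z in mm; "spin": the turn about the tool's z in degrees. A call has 1 to 20 rows; each row is the pose to reach, as a shift and turn from the pose commanded when the call began, along the tool's axes at that moment; what a row does not reach only later rows make up. A row lasts 1/8 s, in which the tool goes at most 62.5 mm and 10.7 degrees, less where a joint would pass 70% of its speed; a pose out of reach is approached as far as the arm can. A call with a gripper value outside its range is refused whole. OPENING is the finger opening in mm, from 0 to 85.4, set as the call begins (- or left out, the last holds). The fingers move at their own pace and stop on an object; FORCE is the grip in N (left out, the last holds). Time passes only in rows, so rows that repeat a pose let the fingers close. It gives the time, the measured TCP pose, the force, the opening and the grip force at its end, in the units of the state.
- read_state(): the state, without advancing time (a new reading comes with each control period).
- grab_frame(name): name is "scene" or "side" or "wrist"; returns a dict with "pixels" (480x640x3 uint8, red, green, blue), "mtx" (3x3 intrinsics, pixels), "T" (4x4, takes a point from camera to world coordinates). Camera axes: x right, y down, z forward; pixel columns grow to the right and rows downward; lengths in m; the calibration is good to about 2 mm. A picture is of the moment at which its call begins. There is no depth.
- hand_in(): hands the job in; it is judged then, once.
The state is a dict: "clock": time; "joint_pos": joint angles; "qd": joint speeds; "tau": joint torques, N m; "tcp_pos": TCP position; "tool_rot": TCP orientation; "wrist_force": force on the tool from outside, world axes, zero at the start; "ft_torque": the same for the moment, N m; "opening": finger opening in m; "gripper_force": force on a finger pad.
Only numpy, scipy, OpenCV 4.12 (cv2) and the standard library are available. Lean on these libraries where they do the work, as an engineer would, in place of code of your own. Each camera call takes 0.05 s, during which the arm holds its last target. There are 200 camera calls.

## Working session

There is one attempt and no reset: what is moved stays moved. The work goes in short steps, Python scripts to look and compute and a shell command to move; the robot and the scene stay as the last step left them, time stands still between calls to the robot, and variables do not carry over. Pictures are saved under pics/ and viewed, at most 11 in all, crops included, and the job is handed in when it is done.

```bash
mkdir -p pics; python3 - <<'E'
from cell import *
import cv2
s=read_state()
print({k:np.round(v,4).tolist() if hasattr(v,'__len__') else v for k,v in s.items()} if 'np' in globals() else s)
for n in("scene","side"):
    f=grab_frame(n); cv2.imwrite(f"pics/{n}0.png",f["pixels"][:,:,::-1]); print(n,f["mtx"].tolist(),f["T"].round(4).tolist())
E
```

```text
{'clock': 0.0, 'joint_pos': array([-1.25198174e+00,  2.76606051e-01,  1.50615917e+00,  1.72754108e-05,
        1.36070188e+00, -1.21002381e-01]), 'qd': array([-0.00071513, -0.00059777, -0.00217111, -0.00082676,  0.0020989 ,
       -0.00117266]), 'tau': array([-1.86589328e-03, -4.16780376e+01, -2.45808667e+01, -4.64347722e-04,
        1.09971355e-02, -1.24210121e-05]), 'tcp_pos': array([ 0.24469018, -0.51988949,  0.30302291]), 'tool_rot': array([ 9.75917383e-01,  2.18138449e-01, -8.41409348e-05, -9.33473808e-04]), 'wrist_force': array([ 0.43371406, -0.03014875, -1.00521017]), 'ft_torque': array([ 0.01590564, -0.04190213, -0.03630733]), 'gripper_force': 0.0, 'opening': 0.08547032307660127}
scene [[500.34217476030875, 0.0, 308.7743702358545], [0.0, 500.34217476030875, 238.0805000515277], [0.0, 0.0, 1.0]] [[0.1611, 0.7385, -0.6547, 1.1006], [0.9868, -0.1078, 0.1211, -0.1053], [0.0189, -0.6655, -0.7461, 0.7806], [0.0, 0.0, 0.0, 1.0]]
side [[434.39639658840434, 0.0, 325.99093733102006], [0.0, 434.39639658840434, 252.7949562626009], [0.0, 0.0, 1.0]] [[-0.9468, -0.1797, 0.2671, 0.3554], [-0.3217, 0.5532, -0.7684, 0.5637], [-0.0097, -0.8134, -0.5816, 0.5975], [0.0, 0.0, 0.0, 1.0]]
```

View pics/scene0.png

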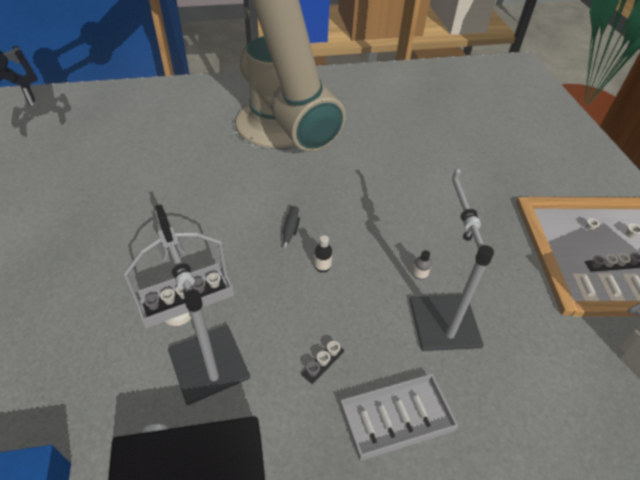

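View pics/side0.png

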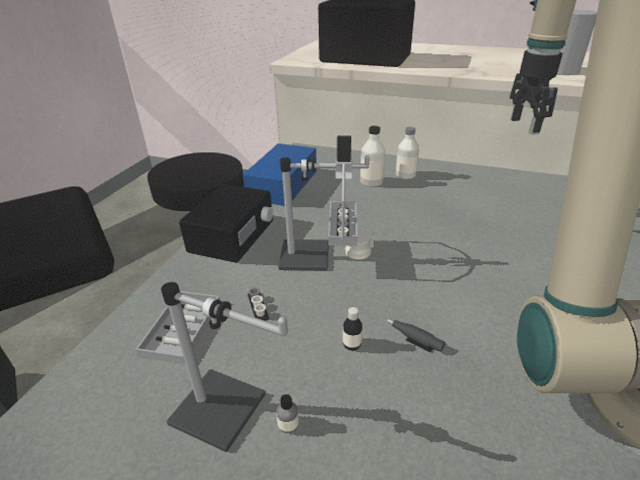

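Scene view: stand_a (with the rack) is on the left, with its tip at about (152,196), post foot (213,380), and tab (164,222). Stand_b is on the right, with its tip at (457,172) and post foot (452,337). In the side view, tip_a is at about (366,160), tab (344,149), tip_b (283,325), and post_b foot (200,400). I'll triangulate these and cut enlarged crops.

```bash
cat > h.py <<'E'
import numpy as np, cv2
from cell import *
def P(f): return f["mtx"]@np.linalg.inv(f["T"])[:3]
def tri(fs,uv):
    X=cv2.triangulatePoints(P(fs[0]),P(fs[1]),np.float64(uv[0]).reshape(2,1),np.float64(uv[1]).reshape(2,1))
    X=(X[:3]/X[3]).ravel(); return X
def proj(f,X):
    p=P(f)@np.append(X,1); return p[:2]/p[2]
def onz(f,uv,z):
    d=f["T"][:3,:3]@np.linalg.solve(f["mtx"],[*uv,1]); o=f["T"][:3,3]; return o+d*(z-o[2])/d[2]
E
python3 - <<'E'
from h import *
S=grab_frame("scene");D=grab_frame("side")
for n,a,b in [("tipA",(152,196),(366,160)),("tab",(164,222),(344,149)),("tipB",(457,172),(283,322)),("postBtop",(486,254),(170,288)),("postAtop",(194,297),(285,160)),("footB",(452,337),(200,400)),("footA",(213,380),(291,252))]:
    X=tri((S,D),(a,b)); print(n,X.round(4),(proj(S,X)-a).round(1),(proj(D,X)-b).round(1))
def crop(f,x,y,w,h,k): return cv2.resize(f["pixels"][y:y+h,x:x+w,::-1],None,fx=k,fy=k,interpolation=cv2.INTER_CUBIC)
a=np.hstack([crop(S,120,180,130,100,3),crop(S,410,160,130,100,3)])
b=np.hstack([crop(D,270,125,130,100,3),crop(D,160,270,130,100,3)])
cv2.imwrite("pics/c1.png",np.vstack([a,b]))
E
```

```text
tipA [ 0.536  -0.2341  0.2548] [3.9 6.4] [ 5.  -5.7]
tab [ 0.5879 -0.2193  0.2648] [-0.2 -0.3] [-0.2  0.2]
tipB [0.5213 0.2445 0.2456] [-0.8 -0.7] [-1.8  1. ]
postBtop [0.6887 0.2266 0.2375] [-1.7 -0.9] [-2.6  1. ]
postAtop [ 0.7032 -0.1839  0.2395] [-1.3 -1.5] [-1.3  1.1]
footB [0.6894 0.2306 0.009 ] [-1.6 -0.9] [-2.5  0.9]
footA [ 0.7065 -0.1882  0.0083] [-1.2 -1.2] [-1.3  0.9]
```

View pics/c1.png

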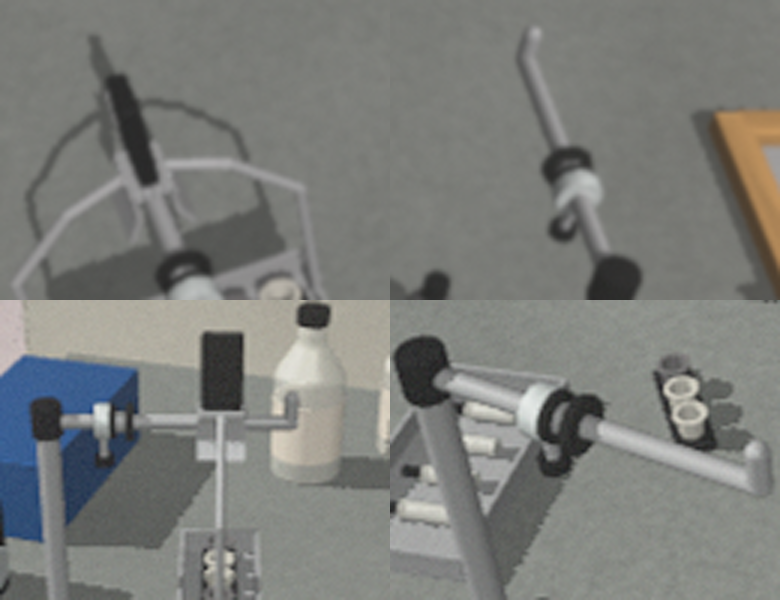

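The geometry holds up: the arm runs 0.122 m to the rack, the tip is about 0.165 m from the post, and tab z is about 0.265. Stand_a yaw is about 0.277 rad and stand_b about -0.095. Next I move above the tab.

```bash
python3 -m pendant '[{"tz":-45},{"tz":-92},{"tx":40,"ty":-11,"tz":-92,"spin":1},{"tx":90,"ty":-26,"tz":-92,"spin":3},{"tx":140,"ty":-40,"tz":-92,"spin":5},{"tx":190,"ty":-55,"tz":-92,"spin":7},{"tx":240,"ty":-69,"tz":-92,"spin":9.3},{"tx":290,"ty":-83,"tz":-92,"spin":9.3},{"tx":340,"ty":-97,"tz":-92,"spin":9.3},{"tx":390,"ty":-112,"tz":-92,"spin":9.3},{"tx":425,"ty":-122,"tz":-92,"spin":9.3},{"tx":439,"ty":-126,"tz":-92,"spin":9.3},{"tx":439,"ty":-126,"tz":-92,"spin":9.3},{"tx":439,"ty":-126,"tz":-92,"spin":9.3}]' 60
python3 - <<'E'
from h import *
S=grab_frame("scene");D=grab_frame("side");W=grab_frame("wrist")
for n,a,b in [("tipB",(458,170),(282.3,318.3)),("postBtop",(486,248),(169.5,284)),("padtop",(469,214),(225,306))]:
    X=tri((S,D),(a,b)); print(n,X.round(4),(proj(S,X)-a).round(1),(proj(D,X)-b).round(1))
s=read_state();print(s["tcp_pos"],s["tool_rot"]);print(W["T"].round(4).tolist(),W["mtx"].round(1).tolist())
cv2.imwrite("pics/w1.png",W["pixels"][:,:,::-1])
E
```

```text
tipB [0.5221 0.2444 0.2508] [-0.9 -0.8] [-2.   1.2]
postBtop [0.6853 0.2267 0.2458] [-0.9 -0.5] [-1.4  0.5]
padtop [0.606  0.2335 0.2353] [-1.8 -1.2] [-3.2  1.5]
[ 0.24478907 -0.52024105  0.30371084] [ 9.75921604e-01  2.18121514e-01 -1.27276949e-05 -1.65369464e-04]
[[0.4272, -0.8614, -0.2746, 0.3145], [-0.9041, -0.4072, -0.1294, -0.4869], [-0.0004, 0.3035, -0.9528, 0.3734], [0.0, 0.0, 0.0, 1.0]] [[385.0, 0.0, 319.9], [0.0, 385.0, 246.0], [0.0, 0.0, 1.0]]invalid input at $[0]: expected keys tx, ty, tz, spin
```

View pics/w1.png

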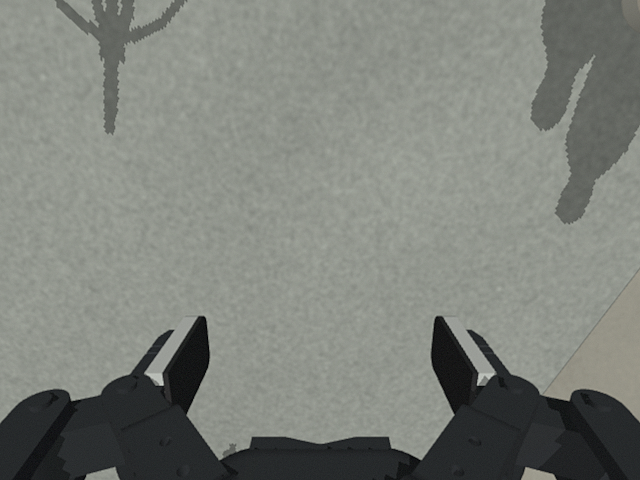

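The wrist view shows the fingers from above with the camera on the tool's +x side. The call was refused because every row needs all four keys, so I'm resending it.

```bash
python3 -m pendant '[{"tx":0,"ty":0,"tz":-45,"spin":0},{"tx":0,"ty":0,"tz":-92,"spin":0},{"tx":40,"ty":-11,"tz":-92,"spin":1},{"tx":90,"ty":-26,"tz":-92,"spin":3},{"tx":140,"ty":-40,"tz":-92,"spin":5},{"tx":190,"ty":-55,"tz":-92,"spin":7},{"tx":240,"ty":-69,"tz":-92,"spin":9.3},{"tx":290,"ty":-83,"tz":-92,"spin":9.3},{"tx":340,"ty":-97,"tz":-92,"spin":9.3},{"tx":390,"ty":-112,"tz":-92,"spin":9.3},{"tx":425,"ty":-122,"tz":-92,"spin":9.3},{"tx":439,"ty":-126,"tz":-92,"spin":9.3},{"tx":439,"ty":-126,"tz":-92,"spin":9.3},{"tx":439,"ty":-126,"tz":-92,"spin":9.3}]' 60
python3 - <<'E'
from h import *
W=grab_frame("wrist")
s=read_state();print(s["tcp_pos"],s["tool_rot"]);print(W["T"].round(4).tolist())
cv2.imwrite("pics/w2.png",W["pixels"][:,:,::-1])
for X in [(.588,-.2193,.292),(.546,-.232,.252),(.705,-.186,.245)]: print(proj(W,np.array(X)))
E
```

```text
clock: 2.1
tcp_pos: [0.5875, -0.2204, 0.396]
tool_rot: [0.99, 0.138, -0.0, 0.0]
wrist_force: [0.2, 0.2, -0.2]
opening: 0.06
gripper_force: 0.0
[ 0.58740426 -0.22050552  0.39607695] [ 9.90508374e-01  1.37451795e-01 -2.73525059e-04  2.99128486e-04]
[[0.2743, -0.9161, -0.2925, 0.6617], [-0.9616, -0.261, -0.0844, -0.1989], [0.001, 0.3044, -0.9525, 0.4657], [0.0, 0.0, 0.0, 1.0]]
[318.37387648 286.68407835]
[319.75115012 325.43373597]
[318.48177187  30.00027386]
```

View pics/w2.png

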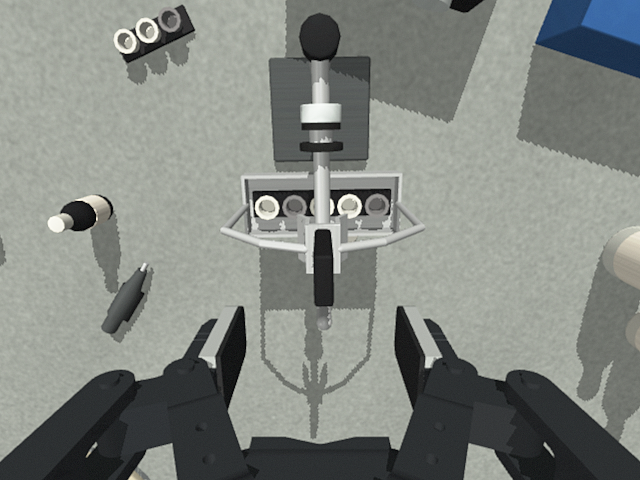

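The wrist view shows the tab at columns 314–333 with its -x top edge at row ~305. The tip is at (324,320), the post cap at (320,36), and the empty arm and stop are clearly visible. I'll refine from these.

```bash
python3 - <<'E'
from h import *
W=grab_frame("wrist")
g=cv2.cvtColor(W["pixels"],cv2.COLOR_RGB2GRAY)
for r in (235,245,255,265,275,285,295,300,304): 
    c=np.where(g[r,295:350]<50)[0]+295; print(r,c.min() if len(c) else 0,c.max() if len(c) else 0, end='; ')
print(g[225:312:3,323])
e=onz(W,(323.5,305),.292); t=onz(W,(324,320),.252); p=onz(W,(320,36),.245); a1=onz(W,(321.5,165),.235)
print(e,t,p,a1); d=p-t; print(np.hypot(*d[:2]),np.arctan2(d[1],d[0])); y=np.arctan2(d[1],d[0])
c=e+.014*np.array([np.cos(y),np.sin(y),0]); print("tabc",c,np.hypot(*(p-c)[:2]))
E
```

```text
235 315 330; 245 314 331; 255 314 332; 265 314 332; 275 314 332; 285 314 332; 295 314 332; 300 314 332; 304 315 331; [219 183  29  33  29  32  33  32  31  30  40  41  36  39  40  38  40  34
  39  40  34  36  35  37  37  33  34  55  96]
[ 0.57908489 -0.22456991  0.292     ] [ 0.55029915 -0.23359029  0.252     ] [ 0.70260496 -0.18762256  0.245     ] [ 0.63928319 -0.20659554  0.235     ]
0.15909145534845454 0.293118457758832
tabc [ 0.59248776 -0.22052476  0.292     ] 0.11492760022658084
```

```bash
python3 -m pendant '[{"tx":5,"ty":1.5,"tz":0,"spin":-0.5},{"tx":5,"ty":1.5,"tz":20,"spin":-0.5},{"tx":5,"ty":1.5,"tz":40,"spin":-0.5},{"tx":5,"ty":1.5,"tz":55,"spin":-0.5},{"tx":5,"ty":1.5,"tz":66,"spin":-0.5},{"tx":5,"ty":1.5,"tz":66,"spin":-0.5},{"tx":5,"ty":1.5,"tz":66,"spin":-0.5}]' 60
python3 -m pendant '[{"tx":0,"ty":0,"tz":0,"spin":0},{"tx":0,"ty":0,"tz":0,"spin":0},{"tx":0,"ty":0,"tz":0,"spin":0},{"tx":0,"ty":0,"tz":0,"spin":0},{"tx":0,"ty":0,"tz":0,"spin":0},{"tx":0,"ty":0,"tz":0,"spin":0},{"tx":0,"ty":0,"tz":0,"spin":0},{"tx":0,"ty":0,"tz":0,"spin":0}]' 0 70
```

```text
clock: 3.08
tcp_pos: [0.5939, -0.2196, 0.3306]
tool_rot: [0.99, 0.143, 0.001, 0.0]
wrist_force: [0.4, 0.7, 0.8]
opening: 0.06
gripper_force: 0.0
clock: 4.08
tcp_pos: [0.5937, -0.2196, 0.3301]
tool_rot: [0.99, 0.143, 0.0, 0.0]
wrist_force: [0.0, -1.6, 1.5]
opening: 0.0093
gripper_force: 70.0
```

```bash
python3 -m pendant '[{"tx":0,"ty":0,"tz":-3,"spin":0},{"tx":0,"ty":0,"tz":-8,"spin":0},{"tx":0,"ty":0,"tz":-14,"spin":0},{"tx":0,"ty":0,"tz":-20,"spin":0},{"tx":0,"ty":0,"tz":-25,"spin":0},{"tx":0,"ty":0,"tz":-27,"spin":0},{"tx":0,"ty":0,"tz":-27,"spin":0},{"tx":0,"ty":0,"tz":-27,"spin":0}]'
python3 - <<'E'
from h import *
D=grab_frame("side")
cv2.imwrite("pics/d2.png",cv2.resize(D["pixels"][100:280,250:490,::-1],None,fx=2.5,fy=2.5))
E
```

```text
clock: 5.08
tcp_pos: [0.5935, -0.2194, 0.3567]
tool_rot: [0.99, 0.143, -0.0, -0.0]
wrist_force: [-1.0, -0.1, -4.7]
opening: 0.0089
gripper_force: 69.2
```

View pics/d2.png

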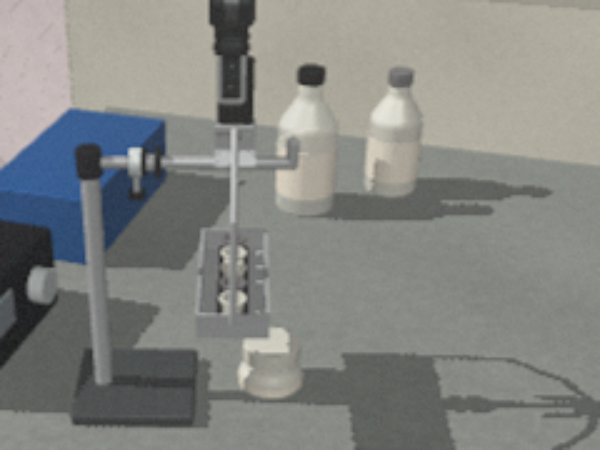

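The rack is level and the roof is above the tip. I'll draw it off along -x.

```bash
python3 -m pendant '[{"tx":-5,"ty":0,"tz":0,"spin":0},{"tx":-13,"ty":0,"tz":0,"spin":0},{"tx":-22,"ty":0,"tz":0,"spin":0},{"tx":-31,"ty":0,"tz":0,"spin":0},{"tx":-40,"ty":0,"tz":0,"spin":0},{"tx":-50,"ty":0,"tz":0,"spin":0},{"tx":-60,"ty":0,"tz":0,"spin":0},{"tx":-70,"ty":0,"tz":0,"spin":0},{"tx":-80,"ty":0,"tz":0,"spin":0},{"tx":-90,"ty":0,"tz":0,"spin":0},{"tx":-100,"ty":0,"tz":0,"spin":0},{"tx":-110,"ty":0,"tz":0,"spin":0},{"tx":-118,"ty":0,"tz":0,"spin":0},{"tx":-120,"ty":0,"tz":0,"spin":0},{"tx":-120,"ty":0,"tz":0,"spin":0}]'
```

```text
clock: 7.0
tcp_pos: [0.4785, -0.2534, 0.357]
tool_rot: [0.99, 0.143, 0.0, 0.0]
wrist_force: [-0.2, -1.0, -3.5]
opening: 0.0092
gripper_force: 69.2
```

```bash
python3 -m pendant '[{"tx":0,"ty":-10,"tz":0,"spin":0},{"tx":0,"ty":-35,"tz":0,"spin":0},{"tx":5,"ty":-70,"tz":0,"spin":0},{"tx":12,"ty":-105,"tz":0,"spin":1},{"tx":20,"ty":-140,"tz":0,"spin":3},{"tx":28,"ty":-175,"tz":0,"spin":5},{"tx":36,"ty":-210,"tz":0,"spin":7},{"tx":44,"ty":-245,"tz":0,"spin":9},{"tx":52,"ty":-280,"tz":0,"spin":11},{"tx":60,"ty":-315,"tz":0,"spin":13},{"tx":68,"ty":-350,"tz":0,"spin":15},{"tx":76,"ty":-385,"tz":0,"spin":17},{"tx":84,"ty":-420,"tz":0,"spin":19},{"tx":92,"ty":-455,"tz":0,"spin":21},{"tx":99,"ty":-485,"tz":0,"spin":22.3},{"tx":101.5,"ty":-498,"tz":0,"spin":22.3},{"tx":101.5,"ty":-498,"tz":0,"spin":22.3},{"tx":101.5,"ty":-498,"tz":0,"spin":22.3},{"tx":101.5,"ty":-498,"tz":0,"spin":22.3}]'
python3 - <<'E'
from h import *
W=grab_frame("wrist")
s=read_state();print(s["joint_pos"].round(3))
cv2.imwrite("pics/w3.png",W["pixels"][:,:,::-1])
for X in [(.522,.2444,.252),(.687,.2275,.245)]: print(proj(W,np.array(X)))
E
```

```text
clock: 9.38
tcp_pos: [0.4353, 0.2521, 0.3569]
tool_rot: [0.999, -0.052, 0.0, 0.0]
wrist_force: [-0.3, -0.4, -3.6]
opening: 0.0089
gripper_force: 69.2
[ 0.387  0.14   1.554 -0.     1.448  2.062]
[316.98465572  98.8591773 ]
[ 315.60482266 -469.11886739]
```

View pics/w3.png

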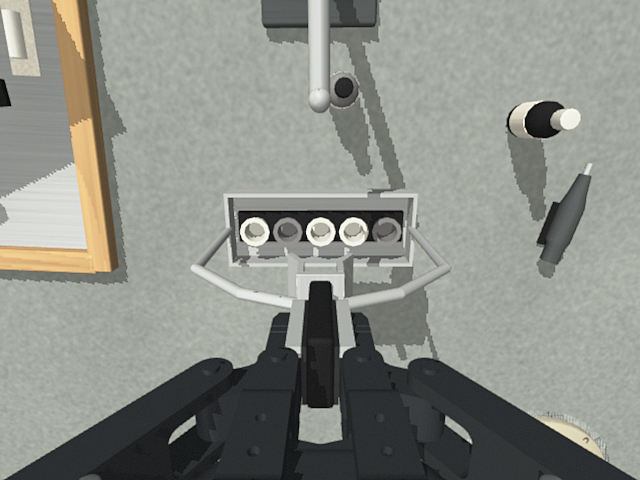

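The wrist view shows stand_b's tip at (319,99), about 2 px from the prediction. The arm runs straight up the image from there, with the tab centred at column ~320. ink_short is by the tip at (344,88), below tray height. I'll measure the arm line relative to the rack.

```bash
python3 - <<'E'
from h import *
W=grab_frame("wrist");s=read_state()
g=cv2.cvtColor(W["pixels"],cv2.COLOR_RGB2GRAY).astype(int)
pts=[]
for r in (2,8,14,30,40,50,60,70):
    row=g[r,295:345]; d=np.diff(row); l=295+d[:24].argmax()+.5; rr=295+24+d[24:].argmin()+.5; pts.append((r,l,rr))
print(pts)
yaw=2*np.arctan2(s["tool_rot"][1],s["tool_rot"][0]); t=s["tcp_pos"]
def rel(X): d=X-t; return np.round([d[0]*np.cos(yaw)+d[1]*np.sin(yaw), d[0]*np.sin(yaw)-d[1]*np.cos(yaw)],4)
for r,l,rr in pts: print(r,rel(onz(W,((l+rr)/2+.0,r),.230)),rel(onz(W,((l+rr)/2,r),.230)))
print("tip",rel(onz(W,(319,99),.250)))
for r in (300,320,340,360,380):
    c=np.where(g[r,295:345]<45)[0]+295;print(r,c.min(),c.max(),rel(onz(W,((c.min()+c.max()+1)/2,r),.318)))
E
```

```text
[(2, np.float64(307.5), np.float64(328.5)), (8, np.float64(307.5), np.float64(328.5)), (14, np.float64(307.5), np.float64(328.5)), (30, np.float64(307.5), np.float64(328.5)), (40, np.float64(308.5), np.float64(328.5)), (50, np.float64(309.5), np.float64(328.5)), (60, np.float64(309.5), np.float64(328.5)), (70, np.float64(309.5), np.float64(328.5))]
2 [ 0.1287 -0.001 ] [ 0.1287 -0.001 ]
8 [ 0.1263 -0.001 ] [ 0.1263 -0.001 ]
14 [ 0.124 -0.001] [ 0.124 -0.001]
30 [ 0.1176 -0.001 ] [ 0.1176 -0.001 ]
40 [ 0.1135 -0.0007] [ 0.1135 -0.0007]
50 [ 0.1093 -0.0005] [ 0.1093 -0.0005]
60 [ 0.1051 -0.0005] [ 0.1051 -0.0005]
70 [ 0.1009 -0.0005] [ 0.1009 -0.0005]
tip [ 0.087  -0.0005]
300 309 332 [0.0248 0.0003]
320 304 336 [0.0179 0.0002]
340 302 338 [0.0107 0.0002]
360 297 343 [0.0033 0.0002]
380 295 344 [-0.0045  0.    ]
```

```bash
python3 -m pendant '[{"tx":5,"ty":-0.5,"tz":0,"spin":-0.5},{"tx":15,"ty":-0.5,"tz":0,"spin":-0.5},{"tx":27,"ty":-0.5,"tz":0,"spin":-0.5},{"tx":39,"ty":-0.5,"tz":0,"spin":-0.5},{"tx":50,"ty":-0.5,"tz":0,"spin":-0.5},{"tx":60,"ty":-0.5,"tz":0,"spin":-0.5},{"tx":70,"ty":-0.5,"tz":0,"spin":-0.5},{"tx":80,"ty":-0.6,"tz":0,"spin":-0.5},{"tx":90,"ty":-0.7,"tz":0,"spin":-0.5},{"tx":100,"ty":-0.8,"tz":0,"spin":-0.5},{"tx":110,"ty":-0.9,"tz":0,"spin":-0.5},{"tx":118,"ty":-1,"tz":0,"spin":-0.5},{"tx":122,"ty":-1,"tz":0,"spin":-0.5},{"tx":122,"ty":-1,"tz":0,"spin":-0.5},{"tx":122,"ty":-1,"tz":0,"spin":-0.5}]'
python3 - <<'E'
from h import *
W=grab_frame("wrist");s=read_state()
cv2.imwrite("pics/w4.png",W["pixels"][:,:,::-1])
E
```

```text
clock: 11.35
tcp_pos: [0.5564, 0.2415, 0.3569]
tool_rot: [0.999, -0.047, -0.0, 0.0]
wrist_force: [-0.2, -0.6, -3.8]
opening: 0.009
gripper_force: 69.2
```

View pics/w4.png

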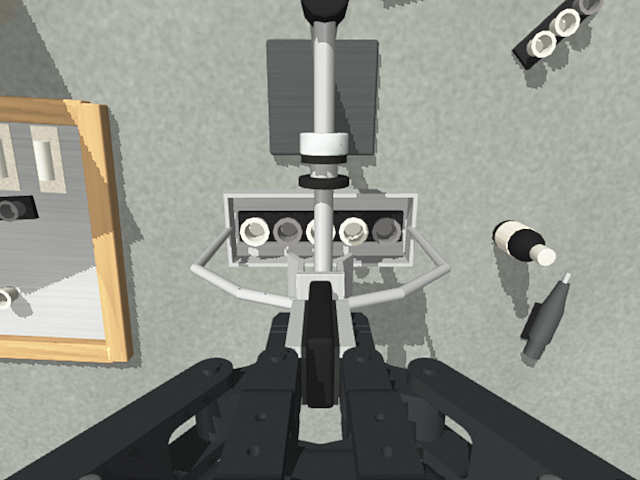

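The arm is now at column ~323.5 at rows 100–260, the pad disc at row ~181, and the white collar at row ~143. That's a small lateral offset, so I'll quantify it.

```bash
python3 - <<'E'
from h import *
W=grab_frame("wrist");s=read_state()
g=cv2.cvtColor(W["pixels"],cv2.COLOR_RGB2GRAY).astype(int)
yaw=2*np.arctan2(s["tool_rot"][1],s["tool_rot"][0]); t=s["tcp_pos"]
def rel(X): d=X-t; return np.round([d[0]*np.cos(yaw)+d[1]*np.sin(yaw), d[0]*np.sin(yaw)-d[1]*np.cos(yaw)],4)
for r in (35,50,65,80,95,110,170,200,205,258,264):
    d=np.diff(g[r,303:345]); l=303+d[:20].argmax()+1; rr=303+20+d[20:].argmin()+1; print(r,l,rr,rel(onz(W,((l+rr)/2,r),.230)))
print("pad",g[170:200,303].tolist()); print(rel(onz(W,(323.5,188),.243)))
c=np.where(g[181,285:360]<50)[0]+285; print(c.min(),c.max(),rel(onz(W,((c.min()+c.max()+1)/2,181),.230)))
print("saddle roof front edge row 274?",g[262:284,308].tolist())
E
```

```text
35 314 335 [0.1155 0.0019]
50 314 333 [0.1093 0.0015]
65 314 333 [0.103  0.0015]
80 314 334 [0.0965 0.0017]
95 314 334 [0.0899 0.0018]
110 314 334 [0.0832 0.0018]
170 312 336 [0.0546 0.0019]
200 319 332 [0.0393 0.0028]
205 315 329 [0.0367 0.001 ]
258 315 331 [0.0076 0.0016]
264 305 343 [0.0041 0.0022]
pad [170, 171, 174, 181, 156, 76, 24, 36, 42, 44, 40, 42, 43, 42, 45, 45, 28, 74, 153, 184, 183, 179, 175, 192, 217, 221, 226, 191, 143, 148]
[0.0476 0.0016]
299 348 [0.0491 0.002 ]
saddle roof front edge row 274? [183, 205, 221, 222, 203, 177, 175, 178, 177, 175, 177, 176, 216, 227, 212, 213, 214, 212, 213, 215, 219, 222]
```

```bash
python3 -m pendant '[{"tx":0,"ty":1.6,"tz":0,"spin":0},{"tx":0,"ty":1.6,"tz":0,"spin":0},{"tx":0,"ty":1.6,"tz":6,"spin":0},{"tx":0,"ty":1.6,"tz":12,"spin":0},{"tx":0,"ty":1.6,"tz":17,"spin":0},{"tx":0,"ty":1.6,"tz":21,"spin":0},{"tx":0,"ty":1.6,"tz":23,"spin":0},{"tx":0,"ty":1.6,"tz":24,"spin":0},{"tx":0,"ty":1.6,"tz":24,"spin":0},{"tx":0,"ty":1.6,"tz":24,"spin":0}]'
python3 -m pendant '[{"tx":0,"ty":0,"tz":1,"spin":0},{"tx":0,"ty":0,"tz":2,"spin":0},{"tx":0,"ty":0,"tz":2,"spin":0},{"tx":0,"ty":0,"tz":2,"spin":0}]'
```

```text
clock: 12.7
tcp_pos: [0.5567, 0.2399, 0.3331]
tool_rot: [0.999, -0.047, 0.0, -0.0]
wrist_force: [-0.0, -0.6, -4.8]
opening: 0.0088
gripper_force: 69.1
clock: 13.2
tcp_pos: [0.5566, 0.2399, 0.3312]
tool_rot: [0.999, -0.047, 0.0, -0.0]
wrist_force: [0.5, 0.5, -1.5]
opening: 0.0092
gripper_force: 69.3
```

Contact on the arm. I'll slide toward the pad.

```bash
python3 -m pendant '[{"tx":2,"ty":0,"tz":0.5,"spin":0},{"tx":5,"ty":0,"tz":0.5,"spin":0},{"tx":8,"ty":0,"tz":0.5,"spin":0},{"tx":11,"ty":0,"tz":0.5,"spin":0},{"tx":14,"ty":0,"tz":0.5,"spin":0},{"tx":17,"ty":0,"tz":0.5,"spin":0},{"tx":20,"ty":0,"tz":0.5,"spin":0},{"tx":23,"ty":0,"tz":0.5,"spin":0},{"tx":26,"ty":0,"tz":0.5,"spin":0},{"tx":28,"ty":0,"tz":0.5,"spin":0},{"tx":28,"ty":0,"tz":0.5,"spin":0},{"tx":28,"ty":0,"tz":0.5,"spin":0}]'
python3 -m pendant '[{"tx":1,"ty":0,"tz":0,"spin":0},{"tx":2,"ty":0,"tz":0,"spin":0},{"tx":3,"ty":0,"tz":0,"spin":0},{"tx":4,"ty":0,"tz":0,"spin":0},{"tx":5,"ty":0,"tz":0,"spin":0},{"tx":6,"ty":0,"tz":0,"spin":0},{"tx":7,"ty":0,"tz":0,"spin":0},{"tx":7,"ty":0,"tz":0,"spin":0},{"tx":7,"ty":0,"tz":0,"spin":0}]'
python3 - <<'E'
from h import *
W=grab_frame("wrist");s=read_state()
g=W["pixels"]
cv2.imwrite("pics/w5.png",cv2.resize(g[80:330,220:430,::-1],None,fx=2.4,fy=2.4,interpolation=cv2.INTER_CUBIC))
E
```

```text
clock: 14.7
tcp_pos: [0.5848, 0.2372, 0.3305]
tool_rot: [0.999, -0.047, 0.001, 0.0]
wrist_force: [-0.5, -0.2, 0.1]
opening: 0.009
gripper_force: 69.7
clock: 15.82
tcp_pos: [0.5916, 0.2366, 0.3304]
tool_rot: [0.999, -0.047, 0.0, 0.0]
wrist_force: [-2.0, 0.4, -0.3]
opening: 0.0092
gripper_force: 69.7
```

View pics/w5.png

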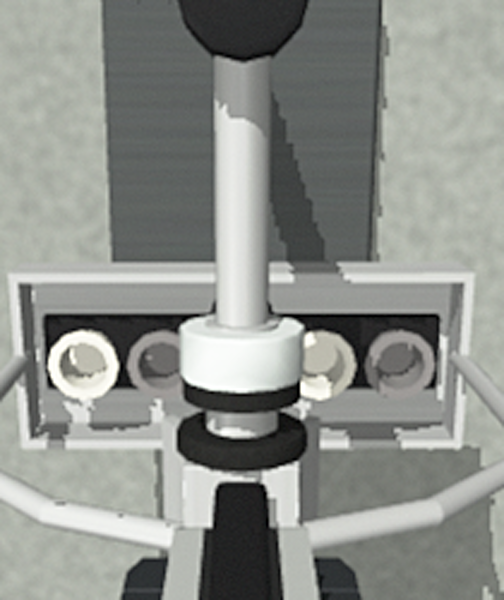

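The saddle now touches the pad (rows 415–465 of the crop), with a gap still left to the rubber block. I'll keep going in small steps.

```bash
python3 -m pendant '[{"tx":0.5,"ty":0,"tz":0,"spin":0},{"tx":1,"ty":0,"tz":0,"spin":0},{"tx":1.5,"ty":0,"tz":0,"spin":0},{"tx":2,"ty":0,"tz":0,"spin":0},{"tx":2.5,"ty":0,"tz":0,"spin":0},{"tx":3,"ty":0,"tz":0,"spin":0},{"tx":3,"ty":0,"tz":0,"spin":0},{"tx":3,"ty":0,"tz":0,"spin":0}]'
python3 -m pendant '[{"tx":0.5,"ty":0,"tz":0,"spin":0},{"tx":0.5,"ty":0,"tz":0,"spin":0},{"tx":0.5,"ty":0,"tz":0,"spin":0}]'
python3 -m pendant '[{"tx":0.5,"ty":0,"tz":0,"spin":0},{"tx":0.5,"ty":0,"tz":0,"spin":0},{"tx":0.5,"ty":0,"tz":0,"spin":0}]'
```

```text
clock: 16.88
tcp_pos: [0.5945, 0.2363, 0.3304]
tool_rot: [0.999, -0.047, 0.0, 0.0]
wrist_force: [-1.9, 0.5, -0.5]
opening: 0.0091
gripper_force: 69.7
clock: 17.25
tcp_pos: [0.5949, 0.2363, 0.3304]
tool_rot: [0.999, -0.047, 0.0, 0.0]
wrist_force: [-3.1, 0.9, 0.9]
opening: 0.0087
gripper_force: 69.7
clock: 17.62
tcp_pos: [0.5954, 0.2362, 0.3304]
tool_rot: [0.999, -0.047, 0.0, 0.0]
wrist_force: [-2.3, -0.4, 0.9]
opening: 0.0088
gripper_force: 69.7
```

```bash
python3 -m pendant '[{"tx":0.5,"ty":0,"tz":0,"spin":0},{"tx":0.5,"ty":0,"tz":0,"spin":0},{"tx":0.5,"ty":0,"tz":0,"spin":0}]' | grep -E "tcp|wrist"
python3 -m pendant '[{"tx":0.5,"ty":0,"tz":0,"spin":0},{"tx":0.5,"ty":0,"tz":0,"spin":0},{"tx":0.5,"ty":0,"tz":0,"spin":0}]' | grep -E "tcp|wrist"
```

```text
tcp_pos: [0.5959, 0.2362, 0.3304]
wrist_force: [-2.3, -0.2, 0.4]
tcp_pos: [0.5964, 0.2362, 0.3304]
wrist_force: [-2.1, 0.3, -0.0]
```

```bash
python3 -m pendant '[{"tx":0.5,"ty":0,"tz":0,"spin":0},{"tx":0.5,"ty":0,"tz":0,"spin":0},{"tx":0.5,"ty":0,"tz":0,"spin":0}]' | grep -E "tcp|wrist"
```

```text
tcp_pos: [0.5969, 0.2361, 0.3304]
wrist_force: [-1.6, -0.5, 1.5]
```

```bash
python3 -m pendant '[{"tx":0.5,"ty":0,"tz":0,"spin":0},{"tx":0.5,"ty":0,"tz":0,"spin":0},{"tx":0.5,"ty":0,"tz":0,"spin":0}]' | grep -E "tcp|wrist"
```

```text
tcp_pos: [0.5974, 0.236, 0.3304]
wrist_force: [-2.0, -0.1, 0.6]
```

```bash
python3 -m pendant '[{"tx":0.5,"ty":0,"tz":0,"spin":0},{"tx":0.5,"ty":0,"tz":0,"spin":0},{"tx":0.5,"ty":0,"tz":0,"spin":0}]' | grep -E "tcp|wrist"
```

```text
tcp_pos: [0.5979, 0.236, 0.3304]
wrist_force: [-2.3, -0.6, 0.5]
```

```bash
python3 - <<'E'
from h import *
g=cv2.cvtColor(grab_frame("wrist")["pixels"],cv2.COLOR_RGB2GRAY).astype(int)
print(list(zip(range(235,285),g[235:285,309].tolist())))
E
```

```text
[(235, 250), (236, 254), (237, 251), (238, 251), (239, 251), (240, 252), (241, 252), (242, 251), (243, 251), (244, 251), (245, 251), (246, 251), (247, 251), (248, 251), (249, 251), (250, 251), (251, 250), (252, 250), (253, 250), (254, 255), (255, 251), (256, 152), (257, 26), (258, 41), (259, 49), (260, 48), (261, 48), (262, 46), (263, 51), (264, 44), (265, 41), (266, 48), (267, 49), (268, 48), (269, 49), (270, 48), (271, 47), (272, 46), (273, 45), (274, 32), (275, 115), (276, 173), (277, 208), (278, 224), (279, 220), (280, 223), (281, 227), (282, 220), (283, 183), (284, 157)]
```

The black bands now meet, so the pad is nearly fully in. I'll take finer steps.

```bash
python3 -m pendant '[{"tx":0.3,"ty":0,"tz":0,"spin":0},{"tx":0.3,"ty":0,"tz":0,"spin":0},{"tx":0.3,"ty":0,"tz":0,"spin":0}]' | grep -E "tcp|wrist"
```

```text
tcp_pos: [0.5982, 0.236, 0.3304]
wrist_force: [-1.9, -0.2, 0.5]
```

```bash
python3 -m pendant '[{"tx":0.3,"ty":0,"tz":0,"spin":0},{"tx":0.3,"ty":0,"tz":0,"spin":0},{"tx":0.3,"ty":0,"tz":0,"spin":0}]' | grep -E "tcp|wrist"
```

```text
tcp_pos: [0.5985, 0.2359, 0.3304]
wrist_force: [-2.0, -0.3, 0.4]
```

```bash
python3 -m pendant '[{"tx":0.3,"ty":0,"tz":0,"spin":0},{"tx":0.3,"ty":0,"tz":0,"spin":0},{"tx":0.3,"ty":0,"tz":0,"spin":0}]' | grep -E "tcp|wrist"
```

```text
tcp_pos: [0.5988, 0.2359, 0.3304]
wrist_force: [-1.7, -0.1, 0.2]
```

```bash
python3 -m pendant '[{"tx":0.3,"ty":0,"tz":0,"spin":0},{"tx":0.3,"ty":0,"tz":0,"spin":0},{"tx":0.3,"ty":0,"tz":0,"spin":0}]' | grep -E "tcp|wrist"
```

```text
tcp_pos: [0.5991, 0.2359, 0.3304]
wrist_force: [-1.6, 0.6, 0.7]
```

```bash
python3 -m pendant '[{"tx":0.3,"ty":0,"tz":0,"spin":0},{"tx":0.3,"ty":0,"tz":0,"spin":0},{"tx":0.3,"ty":0,"tz":0,"spin":0}]' | grep -E "tcp|wrist"
```

```text
tcp_pos: [0.5994, 0.2359, 0.3304]
wrist_force: [-2.9, 0.2, -0.5]
```

```bash
python3 -m pendant '[{"tx":0.3,"ty":0,"tz":0,"spin":0},{"tx":0.3,"ty":0,"tz":0,"spin":0},{"tx":0.3,"ty":0,"tz":0,"spin":0}]' | grep -E "tcp|wrist"
```

```text
tcp_pos: [0.5997, 0.2358, 0.3304]
wrist_force: [-2.1, -0.0, 0.0]
```

```bash
python3 -m pendant '[{"tx":0.3,"ty":0,"tz":0,"spin":0},{"tx":0.3,"ty":0,"tz":0,"spin":0},{"tx":0.3,"ty":0,"tz":0,"spin":0}]' | grep -E "tcp|wrist"
```

```text
tcp_pos: [0.6, 0.2358, 0.3304]
wrist_force: [-3.0, -0.6, 0.4]
```

```bash
python3 -m pendant '[{"tx":0.3,"ty":0,"tz":0,"spin":0},{"tx":0.3,"ty":0,"tz":0,"spin":0},{"tx":0.3,"ty":0,"tz":0,"spin":0}]' | grep -E "tcp|wrist"
```

```text
tcp_pos: [0.6003, 0.2358, 0.3304]
wrist_force: [-2.8, 0.3, 0.3]
```

```bash
python3 -m pendant '[{"tx":0.3,"ty":0,"tz":0,"spin":0},{"tx":0.3,"ty":0,"tz":0,"spin":0},{"tx":0.3,"ty":0,"tz":0,"spin":0}]' | grep -E "clock|tcp|wrist"
```

```text
clock: 22.92
tcp_pos: [0.6006, 0.2357, 0.3304]
wrist_force: [-1.9, -0.9, -0.4]
```

```bash
python3 -m pendant '[{"tx":0.3,"ty":0,"tz":0,"spin":0},{"tx":0.3,"ty":0,"tz":0,"spin":0},{"tx":0.3,"ty":0,"tz":0,"spin":0}]' | grep -E "tcp|wrist"
```

```text
tcp_pos: [0.6009, 0.2357, 0.3303]
wrist_force: [-2.5, 0.8, 0.1]
```

```bash
python3 -m pendant '[{"tx":0.3,"ty":0,"tz":0,"spin":0},{"tx":0.3,"ty":0,"tz":0,"spin":0},{"tx":0.3,"ty":0,"tz":0,"spin":0}]' | grep -E "tcp|wrist"
```

```text
tcp_pos: [0.601, 0.2357, 0.3304]
wrist_force: [-3.5, 1.0, 0.6]
```

```bash
python3 -m pendant '[{"tx":0.3,"ty":0,"tz":0,"spin":0},{"tx":0.3,"ty":0,"tz":0,"spin":0},{"tx":0.3,"ty":0,"tz":0,"spin":0}]' | grep -E "clock|tcp|wrist"
```

```text
clock: 24.05
tcp_pos: [0.6013, 0.2357, 0.3303]
wrist_force: [-4.1, -0.4, 0.4]
```

Force is rising, so it has reached the rubber block.

```bash
python3 -m pendant '[{"tx":0.3,"ty":0,"tz":0,"spin":0},{"tx":0.3,"ty":0,"tz":0,"spin":0},{"tx":0.3,"ty":0,"tz":0,"spin":0}]' | grep -E "tcp|wrist"
```

```text
tcp_pos: [0.6015, 0.2357, 0.3303]
wrist_force: [-4.1, 0.1, 1.1]
```

```bash
python3 -m pendant '[{"tx":0.3,"ty":0,"tz":0,"spin":0},{"tx":0.3,"ty":0,"tz":0,"spin":0},{"tx":0.3,"ty":0,"tz":0,"spin":0}]' | grep -E "clock|tcp|wrist"
```

```text
clock: 24.8
tcp_pos: [0.6016, 0.2357, 0.3302]
wrist_force: [-6.2, 0.0, 0.3]
```

```bash
python3 -m pendant '[{"tx":0.3,"ty":0,"tz":0,"spin":0},{"tx":0.3,"ty":0,"tz":0,"spin":0},{"tx":0.3,"ty":0,"tz":0,"spin":0}]' | grep -E "tcp|wrist"
```

```text
tcp_pos: [0.6017, 0.2356, 0.3302]
wrist_force: [-5.4, -0.5, -0.4]
```

```bash
python3 -m pendant '[{"tx":0.3,"ty":0,"tz":0,"spin":0},{"tx":0.3,"ty":0,"tz":0,"spin":0},{"tx":0.3,"ty":0,"tz":0,"spin":0}]' | grep -E "clock|tcp|wrist"
```

```text
clock: 25.55
tcp_pos: [0.6018, 0.2356, 0.3302]
wrist_force: [-6.5, 0.6, 0.7]
```

```bash
python3 -m pendant '[{"tx":0.3,"ty":0,"tz":0,"spin":0},{"tx":0.6,"ty":0,"tz":0,"spin":0},{"tx":0.6,"ty":0,"tz":0,"spin":0}]' | grep -E "tcp|wrist"
```

```text
tcp_pos: [0.6021, 0.2356, 0.3302]
wrist_force: [-7.0, 0.2, 1.1]
```

```bash
python3 -m pendant '[{"tx":0.3,"ty":0,"tz":0,"spin":0},{"tx":0.3,"ty":0,"tz":0,"spin":0},{"tx":0.3,"ty":0,"tz":0,"spin":0}]' | grep -E "clock|tcp|wrist"
```

```text
clock: 26.3
tcp_pos: [0.6022, 0.2356, 0.3301]
wrist_force: [-6.5, 0.1, 1.7]
```

```bash
python3 -m pendant '[{"tx":0.3,"ty":0,"tz":0,"spin":0},{"tx":0.6,"ty":0,"tz":0,"spin":0},{"tx":0.6,"ty":0,"tz":0,"spin":0}]' | grep -E "tcp|wrist"
```

```text
tcp_pos: [0.6024, 0.2356, 0.3301]
wrist_force: [-8.0, 1.2, 0.7]
```

```bash
python3 -m pendant '[{"tx":0.3,"ty":0,"tz":0,"spin":0},{"tx":0.3,"ty":0,"tz":0,"spin":0},{"tx":0.3,"ty":0,"tz":0,"spin":0}]' | grep -E "clock|tcp|wrist"
```

```text
clock: 27.05
tcp_pos: [0.6026, 0.2356, 0.33]
wrist_force: [-9.1, 0.7, 1.7]
```

```bash
python3 -m pendant '[{"tx":0.3,"ty":0,"tz":0,"spin":0},{"tx":0.6,"ty":0,"tz":0,"spin":0},{"tx":0.6,"ty":0,"tz":0,"spin":0},{"tx":0.6,"ty":0,"tz":0,"spin":0}]' | grep -E "tcp|wrist"
python3 -m pendant '[{"tx":0,"ty":0,"tz":0,"spin":0},{"tx":0,"ty":0,"tz":0,"spin":0},{"tx":0,"ty":0,"tz":0,"spin":0},{"tx":0,"ty":0,"tz":0,"spin":0}]' | grep -E "clock|tcp|wrist"
```

```text
tcp_pos: [0.6028, 0.2356, 0.33]
wrist_force: [-9.6, 0.2, 1.3]
clock: 28.05
tcp_pos: [0.6028, 0.2356, 0.33]
wrist_force: [-8.5, 0.3, 2.3]
```

```bash
python3 -m pendant '[{"tx":0.4,"ty":0,"tz":0,"spin":0},{"tx":0.8,"ty":0,"tz":0,"spin":0},{"tx":0.8,"ty":0,"tz":0,"spin":0},{"tx":0.8,"ty":0,"tz":0,"spin":0},{"tx":0.8,"ty":0,"tz":0,"spin":0},{"tx":0.8,"ty":0,"tz":0,"spin":0}]' | grep -E "tcp|wrist"
python3 -m pendant '[{"tx":-0.5,"ty":0,"tz":-0.1,"spin":0},{"tx":-1,"ty":0,"tz":-0.2,"spin":0},{"tx":-1.5,"ty":0,"tz":-0.3,"spin":0},{"tx":-1.7,"ty":0,"tz":-0.3,"spin":0},{"tx":-1.7,"ty":0,"tz":-0.3,"spin":0}]' | grep -E "clock|tcp|wrist"
```

```text
tcp_pos: [0.6031, 0.2356, 0.3299]
wrist_force: [-11.8, 0.6, 1.3]
clock: 29.42
tcp_pos: [0.6026, 0.2356, 0.3303]
wrist_force: [-7.9, 1.1, 0.5]
```

```bash
python3 -m pendant '[{"tx":-0.5,"ty":0,"tz":0,"spin":0},{"tx":-1,"ty":0,"tz":0,"spin":0},{"tx":-1.5,"ty":0,"tz":0,"spin":0},{"tx":-1.5,"ty":0,"tz":0,"spin":0},{"tx":-1.5,"ty":0,"tz":0,"spin":0}]' | grep -E "clock|tcp|wrist"
```

```text
clock: 30.05
tcp_pos: [0.6021, 0.2356, 0.3304]
wrist_force: [-5.7, 0.8, 0.6]
```

```bash
python3 -m pendant '[{"tx":-0.5,"ty":0,"tz":0,"spin":0},{"tx":-1,"ty":0,"tz":0,"spin":0},{"tx":-1.2,"ty":0,"tz":0,"spin":0},{"tx":-1.2,"ty":0,"tz":0,"spin":0}]' - 20 | grep -E "clock|tcp|wrist"
python3 -m pendant '[{"tx":0,"ty":0,"tz":0,"spin":0},{"tx":0,"ty":0,"tz":0,"spin":0},{"tx":0,"ty":0,"tz":0,"spin":0},{"tx":0,"ty":0,"tz":0,"spin":0},{"tx":0,"ty":0,"tz":0,"spin":0},{"tx":0,"ty":0,"tz":0,"spin":0}]' 40 20
python3 - <<'E'
from h import *
W=grab_frame("wrist")
cv2.imwrite("pics/w6.png",W["pixels"][:,:,::-1])
E
```

```text
clock: 30.55
tcp_pos: [0.6017, 0.2356, 0.3306]
wrist_force: [-5.1, 1.0, -1.1]
clock: 31.3
tcp_pos: [0.6015, 0.2357, 0.3307]
tool_rot: [0.999, -0.047, 0.0, 0.0]
wrist_force: [0.6, -0.1, 0.7]
opening: 0.04
gripper_force: 0.0
```

View pics/w6.png

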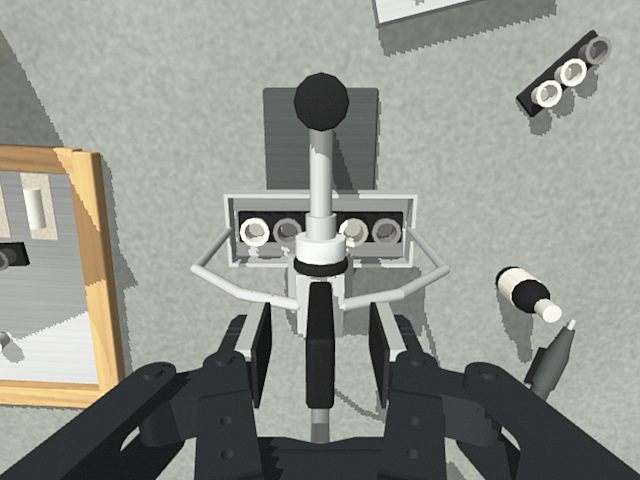

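Both fingers are clear of the tab (gaps at columns 270–307 and 333–370). The rack hangs level with the pad against the collar at rows 235–275. I'll retreat straight up and check.

```bash
python3 -m pendant '[{"tx":0,"ty":0,"tz":-8,"spin":0},{"tx":0,"ty":0,"tz":-22,"spin":0},{"tx":0,"ty":0,"tz":-40,"spin":0},{"tx":0,"ty":0,"tz":-60,"spin":0},{"tx":0,"ty":0,"tz":-80,"spin":0},{"tx":0,"ty":0,"tz":-95,"spin":0},{"tx":0,"ty":0,"tz":-100,"spin":0},{"tx":0,"ty":0,"tz":-100,"spin":0},{"tx":0,"ty":0,"tz":-100,"spin":0},{"tx":0,"ty":0,"tz":-100,"spin":0}]'
python3 - <<'E'
from h import *
W=grab_frame("wrist")["pixels"];D=grab_frame("side")["pixels"]
cv2.imwrite("pics/w7.png",np.hstack([cv2.resize(W[100:350,200:450,::-1],(400,400)),cv2.resize(D[230:450,130:350,::-1],(400,400))]))
E
```

```text
clock: 32.6
tcp_pos: [0.6014, 0.2356, 0.4298]
tool_rot: [0.999, -0.047, -0.001, 0.0]
wrist_force: [0.2, 0.4, 0.3]
opening: 0.0403
gripper_force: 0.0
```

View pics/w7.png

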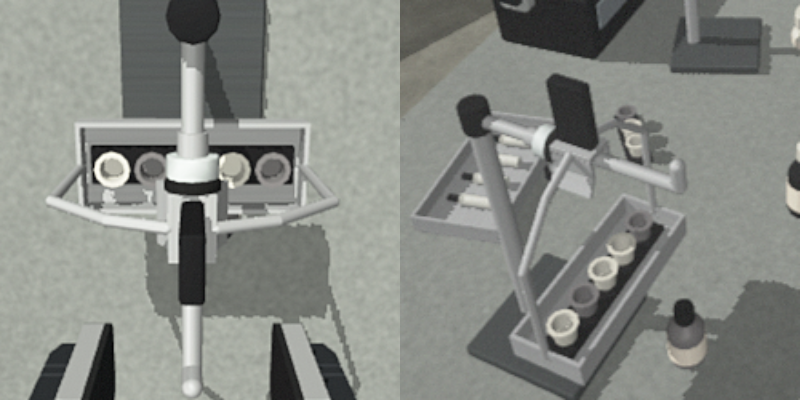

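The rack hangs level on stand_b with the pad closed against the collar. The gripper is clear and ink_short is still standing, so I'm handing in.

```bash
python3 -c "
from cell import *
print(hand_in())"
```

```text
the job is handed in; nothing more can be done
None
```

The rack now hangs level on stand_b with the stop pad pushed in. I bedded it with a push of about 10–12 N at the wrist, then let go and handed in at about 33 s; no verdict was returned.

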